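# Row of guest soaps and a hardness check

## Task

Complete the neat row of handmade guest soaps in the steel tray: set the soap with the blue dot flat in the middle bay and the plain loose soap flat in the empty end bay, both lengthwise along the row like the soap already there. Then take the yellow spring gauge from its leaning holder and check the dotted soap in the tray: hold the gauge upright with its tip on the blue dot, pressed lightly so that the spring tip is about half way in, and finish while still holding it there. Leave the bottle, comb, ring dish, nail brush and the soap already in the tray where they are.

Things in the scene. Friction and masses are not known exactly. Their poses are not given: they have to be found in the camera images.
- tray: Fixed steel soap tray, 112 (x) by 246 (y) mm, rim 10 mm high, on the granite (top at world z = 20 mm). Origin at the centre of its underside; y runs along the row of three bays. Soaps lie on drain ridges, tops 6 mm above the underside. Two dark cross bars (4 mm thick, 8.5 mm high, at y = -39 and 39 mm) part the bays, each 74 mm long, 104 mm wide
- bay_mid (a point): Centre of the middle bay, at the tops of the ridges: where the underside centre of the soap with the blue dot belongs. Axes as the tray's
- bay_left (a point): Centre of the empty end bay (78 mm along the tray's +y from the middle), at the tops of the ridges: where the underside centre of the plain loose soap belongs
- bay_right (a point): Centre of the other end bay (78 mm along the tray's -y), where soap_set already lies
- soap_dot: Loose soap with a blue dot on its top, lying on the granite to the left of the tray. Bar 40 (x) by 56 (y) by 26 mm (z), cream, about 60 g; origin at the centre of its underside, z up, y along its length.
- dot (a point): Centre of the blue dot (16 mm across) on the top of soap_dot, 10 mm from the soap's centre along its +y, 26 mm above its underside
- soap_plain: Loose plain soap without a dot, lying on the granite to the left of the tray. Bar 40 (x) by 56 (y) by 26 mm (z), cream, about 60 g; origin at the centre of its underside, z up, y along its length.
- soap_set: Plain soap that already lies in the end bay; stays. Bar 40 (x) by 56 (y) by 26 mm (z), cream, about 60 g; origin at the centre of its underside, z up, y along its length.
- gauge: Yellow square barrel 26 x 26 x 100 mm, black top, 100 g; a steel plunger 10 mm across sticks out 26 mm below. Origin: centre of the barrel's lower end; z along the barrel to its top. Starts in the holder leaning about 23 degrees, top towards the holder's -x; its lower 30 mm sit in the pocket (1.5 mm play), drawn out along its own z; the upper 70 mm are free to grip on facing sides
- gauge_tip (a point): End of the gauge's plunger, on the gauge's axis; 26 mm below the barrel's end when not pressed
- plunger (a joint): How far the plunger is pressed into the barrel, m: 0 out, 0.016 fully in. Spring: about 1.2 N to start moving, 0.3 N more for each mm, 3.6 N half way (0.008), 6 N fully in
- holder: Fixed dark grey holder on a black base 95 (x) by 70 (y) by 10 mm. Origin at the centre of the base's underside. Square pocket, 37 mm wide outside, its axis tipped 20 degrees (0.35 rad) from vertical towards -x; pocket floor centre 45 mm above the origin, walls 30 mm beyond that along the axis
- pump_bottle: Red pump bottle, 64 mm across, 158 mm high; leave alone. Origin at the centre of its underside
- comb: Brown wide-tooth comb lying flat, 43 by 150 (y) by 6 mm; leave alone
- ring_dish: White ceramic ring dish, 80 mm across, 22 mm high; leave alone
- nail_brush: Blue nail brush, 38 by 88 (y) mm, 49 mm high with its handle; leave alone
Things that resemble listed ones, but are neither listed nor needed, are in the scene too. What is shaped like the soap_plain but black or green is not meant. Leave any orange look-alike of the soap_dot alone.

How it is judged:
On the way, in this order (a step that is already met when the one before it is completed fails the run):
1. all three soaps lie flat in the row in their bays, dotted one in the middle, let go (distance between soap_dot and bay_mid below 0.01 m and angle between the y axis of each of soap_dot, soap_plain, soap_set and the y axis of tray, either way round below 0.16 rad and angle between each of soap_dot, soap_plain, soap_set's own z axis and vertical below 0.08 rad and distance between soap_plain and bay_left below 0.01 m and distance between soap_set and bay_right below 0.01 m and linear speed of each of soap_dot, soap_plain below 0.02 m/s and contact force between the fingers and soap_dot below 0.05 N and contact force between the fingers and soap_plain below 0.05 N and contact force between the fingers and soap_set below 0.05 N), for 0.2 s.
2. the gauge, held in the gripper, is pressed upright and lightly on the blue dot (horizontal distance between gauge_tip and dot below 0.008 m and angle between gauge's own z axis and vertical below 0.12 rad and value of joint plunger between 0.004 and 0.012 m and contact force between gauge and soap_dot between 1.5 and 6.5 N and contact force between the fingers and gauge above 1 N and contact force between gauge and holder below 0.05 N and contact force between gauge and tray below 0.05 N), for 0.3 s.
At the end, for the whole second after the job is handed in: Each soap within 10 mm of its bay centre, flat (0.08 rad), along the row (0.16 rad), still, let go; the gauge held by the fingers alone, clear of holder and tray, upright within 0.12 rad, tip within 8 mm of the dot's centre, plunger in 4 to 12 mm, 1.5 to 6.5 N on the soap (all of step 1 and all of step 2 and linear speed of gauge below 0.02 m/s); the arm keeps its last pose, push and grip.
It fails at once if bottle, comb, ring dish or nail brush moved by more than 20 mm (distance of any of pump_bottle, comb, ring_dish, nail_brush from where it was at the start of the episode above 0.02 m).
It fails at once if soap already in the tray moved by more than 15 mm (distance of soap_set from where it was at the start of the episode above 0.015 m).
It fails at once if gauge pressed on the dotted soap with more than 15 N (contact force between gauge and soap_dot above 15 N).
It also fails if it takes over 61 s, if anything falls off the work surface, if the arm or the gripper's body presses on something with over 40 N, if the wrist force passes 120 N, or if a joint passes its speed limit or range.

## Robot

A 6-joint arm with a two-finger parallel gripper is mounted at the origin on the work surface. World frame = base frame: x ahead of the robot, y to its left, z up, the work surface at z = 0. Lengths are in m, angles in rad, forces in N, time in s.
With the tool pointing down it reaches from about 0.325 to 0.775 m from the base axis. Payload 5.5 kg.
Tool frame: the origin (TCP) lies on the centre line of the jaws, within the pads' length; the fingertips stand 22 mm ahead of it and the grasp point (between the pads) lies 3 mm ahead of it; z points along the fingers, y is the line along which they close (so a half turn about z gives the same grasp; the last joint's range is limited). The gripper opens to 88 mm and grips with 3 to 60 N. Pads are 20 mm wide; open, the fingers measure 115 mm over their backs; the gripper's body (75 mm by 178 mm) begins 61 mm behind the grasp point.
Start: joints at [1.227, 0.091, 1.231, -0, 1.82, -0.057], TCP at [0.17, 0.576, 0.245] pointing down, gripper open.
Joint ranges: [-2.87, 2.87], [-0.86, 2.18], [0.17, 2.46], [-1.51, 4.65], [0.06, 2.69], [-2.65, 2.65]. Speed limits (rad/s): [2.57, 2.57, 3.01, 3.14, 3.14, 3.14].

## Interface

Orientations are given as [roll, pitch, yaw] about the fixed x, y, z axes, in that order (R = Rz(yaw) Ry(pitch) Rx(roll)).
In Python, from workcell import manip gives the robot as it stands.
- The arm moves only by the shell command python3 -m pendant 'ROWS' [FORCE]. ROWS is text: rows parted by semicolons, each of 7 numbers parted by spaces: the finger opening in cm, from 0 to 8.78, then the shift along the world's x, y, z in cm, then the turn, a rotation vector about the world's x, y, z in units of 6 degrees (1.0 is 6 degrees). In form: hand x y z wx wy wz; .... A call has exactly 10 rows; each row is the pose to reach, as a shift and turn from the pose commanded when the call began; what a row does not reach only later rows make up. A row lasts 1/10 s, in which the tool goes at most 50 mm and 8.59 degrees, less where a joint would pass 70% of its speed; a pose out of reach is approached as far as the arm can. A call with a gripper value outside its range is refused whole. The fingers move at their own pace and stop on an object; FORCE is the grip in N (left out, the last holds). Time passes only in rows, so rows that repeat a pose let the fingers close, or fill a call up. It gives the time, the measured TCP pose, the force, the opening and the grip force at its end, in the units of the state.
- manip.observe(): the state, without advancing time (a new reading comes with each control period).
- manip.read_camera(name): name is "side" or "top"; returns the picture (480x640x3 uint8, blue, green, red); there is no depth.
- manip.calibration(name): a dict with "mtx" (3x3 intrinsics, pixels), "distortion" ([k1, k2, p1, p2, k3] as OpenCV has them; the pictures are not rectified), "R" (3x3) and "t" (3): a world point X has camera coordinates R X + t. Camera axes: x right, y down, z forward; pixel columns grow to the right and rows downward; lengths in m; the calibration is good to about 2 mm. A picture is of the moment at which its call begins. calibration takes no time and is no camera call.
- manip.finish_job(): hands the job in; it is judged then, once.
The state is a dict: "clock": time; "q": joint angles; "joint_velocities": joint speeds; "effort": joint torques, N m; "ee_pos": TCP position; "tool_rot": TCP orientation; "wrist_force": force on the tool from outside, world axes, zero at the start; "ft_torque": the same for the moment, N m; "finger_gap": opening from 0.0 (shut) to 1.0 (fully open); "grasp_force": force on a finger pad.
Only numpy, scipy, OpenCV 4.12 (cv2) and the standard library are available. Lean on these libraries where they do the work, as an engineer would, in place of code of your own. Each camera call takes 0.05 s, during which the arm holds its last target. There are 200 camera calls.

## Working session

There is one attempt and no reset: what is moved stays moved. The work goes in short steps, Python scripts to look and compute and a shell command to move; the robot and the scene stay as the last step left them, time stands still between calls to the robot, and variables do not carry over. Pictures are saved under pics/ and viewed, at most 10 in all, crops included, and the job is handed in when it is done.

```bash
mkdir -p pics; ls; python3 - <<'E'
from workcell import manip
import cv2
for n in ("top","side"):
    cv2.imwrite(f"pics/{n}0.png",manip.read_camera(n))
    c=manip.calibration(n); print(n,c)
print(manip.observe())
E
```

```text
pics
top {'mtx': array([[568.42337193,   0.        , 327.23647504],
       [  0.        , 568.42337193, 237.42977187],
       [  0.        ,   0.        ,   1.        ]]), 'distortion': array([0.02815986, 0.        , 0.        , 0.        , 0.        ]), 'R': array([[ 8.62465342e-04, -9.99816358e-01,  1.91443534e-02],
       [-9.87062125e-01, -3.92068163e-03, -1.60290331e-01],
       [ 1.60335954e-01, -1.87584213e-02, -9.86884240e-01]]), 't': array([0.1353903 , 0.50115266, 1.3546608 ])}
side {'mtx': array([[471.45119179,   0.        , 319.33948109],
       [  0.        , 471.45119179, 237.02839916],
       [  0.        ,   0.        ,   1.        ]]), 'distortion': array([-0.10315688,  0.        ,  0.        ,  0.        ,  0.        ]), 'R': array([[ 0.97217663, -0.23354824, -0.01810581],
       [-0.16142409, -0.61192492, -0.77426749],
       [ 0.16974941,  0.75564748, -0.63259942]]), 't': array([-0.43304644,  0.22217563,  1.07920631])}
{'clock': 0.1, 'q': array([ 1.22727307e+00,  9.18063847e-02,  1.23177155e+00, -1.85497012e-06,
        1.81980743e+00, -5.67004860e-02]), 'joint_velocities': array([-3.28646618e-04, -3.39145585e-04, -2.38185657e-03, -8.87076316e-04,
       -3.90090701e-05,  4.25915652e-04]), 'effort': array([ 2.10675949e-03, -4.47860491e+01, -4.07565880e+01,  7.00180535e-02,
        2.85384437e-02, -1.20502164e-04]), 'ee_pos': array([0.16966825, 0.57526963, 0.24360283]), 'tool_rot': array([-3.13980272e+00, -9.97973156e-05,  2.85476934e+00]), 'wrist_force': array([-0.57325318, -0.90302804, -0.80548246]), 'ft_torque': array([0.02460452, 0.01160708, 0.028439  ]), 'grasp_force': 0.0, 'finger_gap': 1.000186249564312}
```

View pics/top0.png

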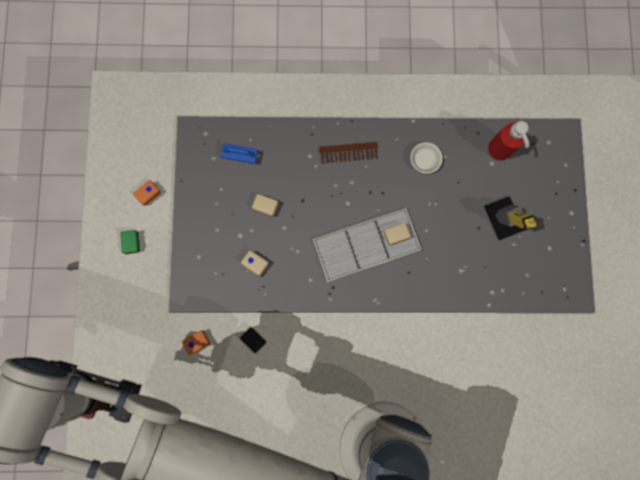

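View pics/side0.png

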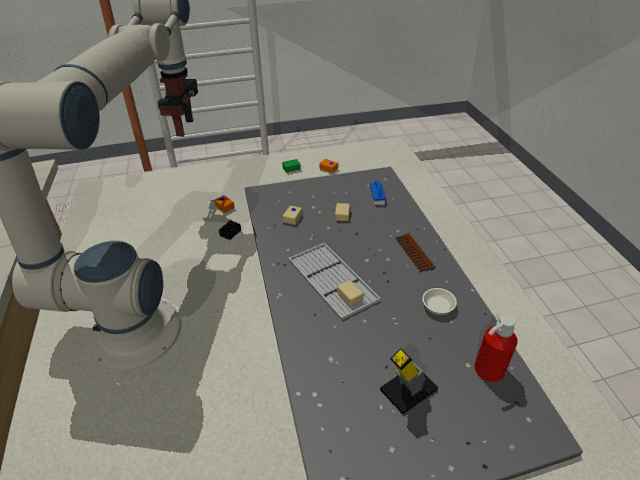

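```bash
cat > h.py <<'E'
import cv2, numpy as np
from workcell import manip
CAL={n:manip.calibration(n) for n in("top","side")}
def ray(n,uv):
    c=CAL[n]; p=cv2.undistortPoints(np.float64(uv).reshape(-1,1,2),c["mtx"],c["distortion"])[:,0]
    d=np.c_[p,np.ones(len(p))]@c["R"]; return -c["R"].T@c["t"], d
def plane(n,uv,z):
    C,d=ray(n,uv); return C+d*((z-C[2])/d[:,2])[:,None]
def proj(n,X):
    c=CAL[n]; return cv2.projectPoints(np.float64(X).reshape(-1,1,3),cv2.Rodrigues(c["R"])[0],c["t"],c["mtx"],c["distortion"])[0][:,0]
def tri(uvt,uvs):
    A=[];b=[]
    for n,uv in(("top",uvt),("side",uvs)):
        C,d=ray(n,uv); d=d[0]/np.linalg.norm(d[0]); P=np.eye(3)-np.outer(d,d); A.append(P);b.append(P@C)
    return np.linalg.lstsq(np.vstack(A),np.hstack(b),rcond=None)[0]
def blobs(mask,lo=30,hi=1e9):
    n,l,s,c=cv2.connectedComponentsWithStats(mask.astype(np.uint8))
    return [(c[i],s[i],l==i) for i in range(1,n) if lo<=s[i][4]<=hi]
def hsv(im): return [x.astype(int) for x in cv2.split(cv2.cvtColor(im,cv2.COLOR_BGR2HSV))]
def masks(im):
    H,S,V=hsv(im)
    cream=(H>=10)&(H<=24)&(S>45)&(S<165)&(V>110)
    blue=(H>105)&(H<130)&(S>90)&(V>60)
    yellow=(H>=20)&(H<=32)&(S>165)&(V>60)
    return cream,blue,yellow
E
python3 - <<'E'
from h import *
for n in("top","side"):
    im=cv2.imread(f"pics/{n}0.png"); c,b,y=masks(im)
    for nm,m,lo in(("cream",c,60),("blue",b,8),("yel",y,15)):
        for ce,s,mm in blobs(m,lo):
            print(n,nm,ce.round(1),s)
    print("C",-CAL[n]["R"].T@CAL[n]["t"])
im=cv2.imread("pics/top0.png")
a=im[190:300,230:430]; b=im[180:260,470:560]
s=cv2.imread("pics/side0.png"); d=s[335:415,370:450]; e=s[195:325,270:390]
R=lambda x,w,h:cv2.resize(x,(w,h),interpolation=cv2.INTER_CUBIC)
cv2.imwrite("pics/c1.png",np.vstack([R(a,800,320)[:, :][:300] if 0 else R(a,540,297),]) if 0 else np.vstack([np.hstack([R(a,500,275),R(b,300,275)]),np.hstack([R(d,320,320),R(e,480,320)])]))
E
```

```text
top cream [142.4 190.5] [132 180  28  26  98]
top cream [264.1 204.5] [251 194  27  22 397]
top cream [530.  222.6] [525 218  11  10  84]
top cream [396.9 233.4] [384 223  27  22 401]
top cream [254.2 262.9] [241 250  27  26 361]
top blue [239.1 153.3] [221 144  37  20 537]
top blue [148.4 188.6] [147 187   4   4  13]
top blue [250.4 259.9] [249 258   4   5  17]
top blue [190.5 344.4] [189 342   4   5  17]
top yel [518.  219.2] [510 211  19  18 151]
C [0.2773512  0.16274159 1.41463136]
side cream [341.7 210.9] [335 203  15  17 226]
side cream [290.8 214.2] [283 205  19  19 204]
side cream [349.9 290.4] [338 280  25  25 310]
side blue [377.3 190.7] [370 179  16  22 237]
side blue [293. 209.] [291 208   5   3  11]
side yel [400.  357.4] [393 349  15  18 145]
side yel [408.4 370.8] [396 361  22  20 205]
C [ 0.27366749 -0.78068196  0.846888  ]
```

View pics/c1.png

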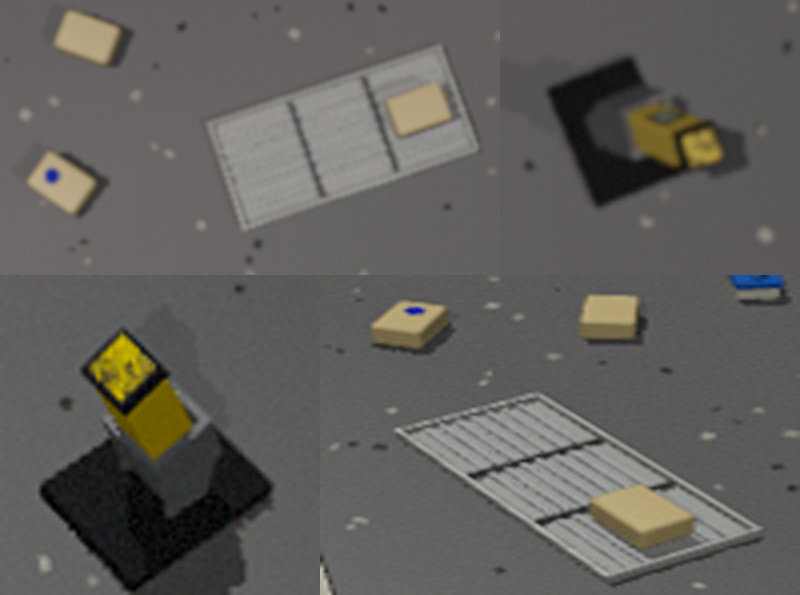

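```bash
cat > m.py <<'E'
from h import *
def soaps(imt,ims,ztop=0.046,near=None):
    for n,im in(("top",imt),("side",ims)):
        c,b,y=masks(im)
        for ce,s,mm in blobs(c,150):
            m=cv2.morphologyEx(mm.astype(np.uint8),cv2.MORPH_CLOSE,np.ones((7,7)))
            cs,_=cv2.findContours(m,cv2.RETR_EXTERNAL,cv2.CHAIN_APPROX_NONE)
            k=max(cs,key=cv2.contourArea); mo=cv2.moments(k); uv=[mo['m10']/mo['m00'],mo['m01']/mo['m00']]
            z=ztop
            P=plane(n,k,z)[:,:2]; r=cv2.minAreaRect((P*1000).astype(np.float32))
            box=cv2.boxPoints(r); e=max(box[1]-box[0],box[2]-box[1],key=np.linalg.norm)
            print(n,np.round(ce,1),"mid",(plane(n,[uv],z-.013)[0,:2]*1000).round(1),"rect",np.round(r[0],1),np.round(r[1],1),"yaw_long",np.degrees(np.arctan2(e[1],e[0])).round(1)%180)
        for ce,s,mm in blobs(b,8,30): print(n,"dot",ce.round(1),(plane(n,[ce],z)[0,:2]*1000).round(1))
E
python3 - <<'E'
from m import *
t=cv2.imread("pics/top0.png");s=cv2.imread("pics/side0.png")
soaps(t,s)
print("z for tray +6")
# tray
for n,im,box in(("top",t,(305,200,430,290)),("side",s,(280,235,390,325))):
    H,S,V=hsv(im); m=np.zeros(V.shape,np.uint8); x0,y0,x1,y1=box
    m[y0:y1,x0:x1]=(V[y0:y1,x0:x1]>118)
    m=cv2.morphologyEx(m,cv2.MORPH_CLOSE,np.ones((9,9)))
    ce,st,mm=max(blobs(m),key=lambda q:q[1][4])
    k=max(cv2.findContours(mm.astype(np.uint8),0,1)[0],key=cv2.contourArea)
    h=cv2.convexHull(k); P=plane(n,h,.030)[:,:2]*1000
    r=cv2.minAreaRect(P.astype(np.float32)); bx=cv2.boxPoints(r); e=max(bx[1]-bx[0],bx[2]-bx[1],key=np.linalg.norm)
    print(n,"tray",np.round(r[0],1),np.round(r[1],1),np.degrees(np.arctan2(e[1],e[0]))%180)
for n,im,box in(("top",t,(478,190,530,245)),("side",s,(370,360,445,415))):
    H,S,V=hsv(im); x0,y0,x1,y1=box; m=np.zeros(V.shape,np.uint8)
    m[y0:y1,x0:x1]=V[y0:y1,x0:x1]<38
    ce,st,mm=max(blobs(m),key=lambda q:q[1][4])
    h=cv2.convexHull(max(cv2.findContours(mm.astype(np.uint8),0,1)[0],key=cv2.contourArea))
    r=cv2.minAreaRect((plane(n,h,.030)[:,:2]*1000).astype(np.float32)); bx=cv2.boxPoints(r)
    print(n,"base",np.round(r[0],1),np.round(r[1],1),bx.round(0).tolist())
print("gtop",tri([530,222.6],[400,357.4]))
E
```

```text
top [264.1 204.5] mid [583.9 293.2] rect [581.  291.9] [58.2 42.4] yaw_long 69.9
top [396.9 233.4] mid [512.6 -35.6] rect [510.3 -33.9] [41.3 59.7] yaw_long 109.2
top [254.2 262.9] mid [438.9 315.6] rect [437.4 314.2] [58.  41.3] yaw_long 55.8
top dot [148.4 188.6] [619.2 575.4]
top dot [250.4 259.9] [444.  322.4]
top dot [190.5 344.4] [243.8 457.9]
side [341.7 210.9] mid [583.3 292.3] rect [579.4 275.3] [79.  40.6] yaw_long 73.7
side [290.8 214.2] mid [437.2 316.8] rect [434.2 300. ] [82.2 42.7] yaw_long 62.8
side [349.9 290.4] mid [515.6 -24.1] rect [509.8 -39.8] [47.6 67.3] yaw_long 109.3
side dot [293. 209.] [444.6 320.6]
z for tray +6
top tray [493.7  41.2] [130.5 249.2] 108.39818
side tray [485.9  59.1] [125.7 290.1] 108.8808
top base [ 555.  -305.6] [91.3 73.3] [[499.0, -289.0], [526.0, -357.0], [611.0, -323.0], [584.0, -255.0]]
side base [ 553.1 -310.5] [96.6 70.8] [[495.0, -294.0], [520.0, -361.0], [611.0, -327.0], [586.0, -260.0]]
gtop [ 0.5180557  -0.31971334  0.15610822]
```

```bash
python3 - <<'E'
from m import *
t=cv2.imread("pics/top0.png");s=cv2.imread("pics/side0.png")
for n,c in(("top",[(312.8,238.8),(406.4,208),(421.6,250.4),(328,281.6)]),("side",[(289,258.4),(325.3,243),(380.8,298.7),(342.5,319.8)])):
    P=plane(n,c,.030)[:,:2]*1000; print(n,P.round(1).tolist(),P.mean(0).round(1),[np.linalg.norm(P[i]-P[i-1]).round(0) for i in range(4)])
    e=[np.degrees(np.arctan2(*(P[i]-P[i-1])[::-1]))%180 for i in range(4)]; print(np.round(e,1))
print("set",tri([396.9,233.4],[349.9,290.4]),plane("top",[(396.9,233.4)],.039),plane("side",[(349.9,290.4)],.039))
# bars (dark) in the top view
H,S,V=hsv(t); m=np.zeros(V.shape,bool); m[215:275,335:392]=V[215:275,335:392]<85
for ce,st,mm in blobs(m,20): 
    ys,xs=np.nonzero(mm); v=cv2.fitLine(plane("top",np.c_[xs,ys],.0285)[:,:2].astype(np.float32),2,0,.01,.01).ravel(); print("bar",ce,st,v,np.degrees(np.arctan2(v[1],v[0])))
E
```

```text
top [[498.7, 172.0], [577.5, -61.0], [470.8, -96.3], [393.3, 134.5]] [485.1  37.3] [np.float64(112.0), np.float64(246.0), np.float64(112.0), np.float64(243.0)]
[ 19.6 108.7  18.3 108.6]
side [[396.0, 129.8], [502.5, 166.3], [579.5, -65.7], [474.5, -105.5]] [488.1  31.2] [np.float64(248.0), np.float64(113.0), np.float64(244.0), np.float64(112.0)]
[108.4  18.9 108.4  20.8]
set [ 0.51152209 -0.0341692   0.04415405] [[ 0.51156913 -0.03479237  0.039     ]] [[ 0.51390437 -0.02933095  0.039     ]]
```

```bash
python3 - <<'E'
from m import *
for n,c in(("top",[(353,249.6),(382.2,239.8)]),("side",[(324.4,269.4),(341.25,288.1)])):
    P=plane(n,c,.0285)[:,:2]*1000; print(n,P,P.mean(0),np.linalg.norm(P[0]-P[1]))
def bl(im,n,p,q,off=12):
    pass
# 1D dark profile along tray axis in rectified top/side views
for n in("top","side"):
    im=cv2.imread(f"pics/{n}0.png"); a=np.radians(108.6); ey=np.array([np.cos(a),np.sin(a)]); ex=np.array([ey[1],-ey[0]])
    c0=np.array([.4865,.0355])
    for nm,ax,ot,z,rng,R in(("y",ey,ex,.0285,(-.03,.03),.15),("x",ex,ey,.03,(.0,.10),.08)):
        u=np.arange(-R,R,.001); w=np.arange(*rng,.002)
        G=c0+u[:,None,None]*ax+w[None,:,None]*ot
        X=np.dstack([G,np.full(G.shape[:2],z)]); uv=proj(n,X.reshape(-1,3)).astype(np.float32).reshape(len(u),len(w),2)
        g=cv2.remap(cv2.cvtColor(im,cv2.COLOR_BGR2GRAY),uv,None,cv2.INTER_LINEAR).mean(1)
        d=np.gradient(cv2.GaussianBlur(g[:,None],(1,5),0).ravel())
        print(n,nm,"min",[int(round(u[i]*1000)) for i in range(2,len(u)-2) if g[i]==g[i-2:i+3].min() and g[i]<110],"edges",[(int(round(u[i]*1000)),round(d[i],1)) for i in range(2,len(u)-2) if abs(d[i])==abs(d[i-2:i+3]).max() and abs(d[i])>6])
E
```

```text
top [[4.72418660e+02 7.28654802e+01]
 [4.97152589e+02 4.24845660e-01]] [484.78562418  36.64516291] 76.54680126525034
side [[475.40632734  67.67072667]
 [498.93924317  -6.83251189]] [487.17278526  30.41910739] 78.13149610575492
top y min [-139, -138, -124, -36, 42, 131, 144, 145] edges [(-121, np.float64(9.5)), (-105, np.float64(6.0)), (-39, np.float64(-9.5)), (-33, np.float64(10.5)), (39, np.float64(-9.7)), (45, np.float64(9.7)), (127, np.float64(-7.7))]
top x min [-74, -70, -60, 61] edges [(-56, np.float64(7.9)), (57, np.float64(-7.2))]
side y min [-147, -142, -130, -113, -103, -97, -96, -91, 37, 117, 131, 140, 145] edges [(-133, np.float64(-7.5)), (-128, np.float64(6.1)), (-122, np.float64(11.1)), (-117, np.float64(-7.5)), (-86, np.float64(6.1)), (33, np.float64(-13.0)), (41, np.float64(13.7)), (113, np.float64(-6.7)), (120, np.float64(7.9)), (126, np.float64(-7.9))]
side x min [-77, -67, -59, 50, 60, 72] edges [(-56, np.float64(17.3)), (-27, np.float64(6.7)), (-15, np.float64(6.2)), (-3, np.float64(6.5)), (9, np.float64(6.4)), (21, np.float64(6.4)), (33, np.float64(6.2)), (47, np.float64(-9.5)), (52, np.float64(11.7)), (57, np.float64(-14.2))]
```

```bash
python3 -m pendant '7 26.85 -25.95 -12 0 0 -17.9;7 26.85 -25.95 -12 0 0 -17.9;7 26.85 -25.95 -12 0 0 -17.9;7 26.85 -25.95 -12 0 0 -17.9;7 26.85 -25.95 -12 0 0 -17.9;7 26.85 -25.95 -12 0 0 -17.9;7 26.85 -25.95 -12 0 0 -17.9;7 26.85 -25.95 -12 0 0 -17.9;7 26.85 -25.95 -12 0 0 -17.9;7 26.85 -25.95 -12 0 0 -17.9' 15
```

```text
clock: 1.1
ee_pos: [0.4387, 0.3144, 0.1232]
tool_rot: [-3.14, 0.002, 1.346]
wrist_force: [-1.2, 0.8, 0.5]
finger_gap: 0.797
grasp_force: 0.0
```

```bash
python3 -m pendant '7 0 0.15 0 0 0 -1.4;7 0 0.15 -1 0 0 -2.8;7 0 0.15 -2.5 0 0 -3.5;7 0 0.15 -4 0 0 -3.5;7 0 0.15 -5.5 0 0 -3.5;7 0 0.15 -7 0 0 -3.5;7 0 0.15 -7.8 0 0 -3.5;7 0 0.15 -7.8 0 0 -3.5;7 0 0.15 -7.8 0 0 -3.5;7 0 0.15 -7.8 0 0 -3.5'
```

```text
clock: 2.1
ee_pos: [0.4387, 0.3178, 0.0476]
tool_rot: [3.141, -0.001, 0.988]
wrist_force: [-0.1, 0.6, 0.3]
finger_gap: 0.8
grasp_force: 0.0
```

```bash
python3 -m pendant '7 0 -0.15 -0.2 0 0 -0.1;7 0 -0.15 -0.2 0 0 -0.1;3.5 0 -0.15 -0.2 0 0 -0.1;3.5 0 -0.15 -0.2 0 0 -0.1;3.5 0 -0.15 -0.2 0 0 -0.1;3.5 0 -0.15 -0.2 0 0 -0.1;3.5 0 -0.15 -0.2 0 0 -0.1;3.5 0 -0.15 -0.2 0 0 -0.1;3.5 0 -0.15 -0.2 0 0 -0.1;3.5 0 -0.15 -0.2 0 0 -0.1' 15
```

```text
clock: 3.1
ee_pos: [0.4383, 0.316, 0.0447]
tool_rot: [3.141, -0.0, 0.978]
wrist_force: [0.5, -0.9, 0.1]
finger_gap: 0.456
grasp_force: 15.0
```

```bash
python3 -m pendant '3.5 0 0 2 0 0 0;3.5 0 -1 4 0 0 1;3.5 0.8 -5 4.5 0 0 2.3;3.5 1.6 -9.5 4.5 0 0 3.6;3.5 2.4 -14 4.5 0 0 4.9;3.5 3.2 -18.5 4.5 0 0 6.2;3.5 4 -23 4.5 0 0 7.5;3.5 4.82 -27 4.5 0 0 8.77;3.5 4.82 -27.95 4.5 0 0 8.77;3.5 4.82 -27.95 4.5 0 0 8.77'
python3 -m pendant '3.5 0 0 -1.5 0 0 0;3.5 0 0 -3 0 0 0;3.5 0 0 -3.3 0 0 0;3.5 0 0 -3.3 0 0 0;3.5 0 0 -3.3 0 0 0;3.5 0 0 -3.3 0 0 0;3.5 0 0 -3.3 0 0 0;3.5 0 0 -3.3 0 0 0;3.5 0 0 -3.3 0 0 0;3.5 0 0 -3.3 0 0 0'
```

```text
clock: 4.1
ee_pos: [0.4865, 0.0346, 0.0895]
tool_rot: [-3.141, 0.0, 1.893]
wrist_force: [0.6, 0.2, 0.2]
finger_gap: 0.455
grasp_force: 15.0
clock: 5.1
ee_pos: [0.4865, 0.0365, 0.0568]
tool_rot: [3.141, 0.0, 1.896]
wrist_force: [0.5, 0.3, -1.0]
finger_gap: 0.453
grasp_force: 15.0
```

```bash
python3 -m pendant '3.5 0 0 -0.3 0 0 0;3.5 0 0 -0.55 0 0 0;3.5 0 0 -0.6 0 0 0;3.5 0 0 -0.6 0 0 0;3.5 0 0 -0.6 0 0 0;6 0 0 -0.6 0 0 0;6 0 0 -0.6 0 0 0;6 0 0 -0.6 0 0 0;6 0 0 1 0 0 0;6 0 0 4 0 0 0'
```

```text
clock: 6.1
ee_pos: [0.4848, 0.0365, 0.0945]
tool_rot: [-3.136, -0.002, 1.896]
wrist_force: [0.2, -0.6, 0.2]
finger_gap: 0.679
grasp_force: 0.0
```

```bash
python3 -m pendant '7 1 3 2 0 0 -0.8;7 2.5 7 2 0 0 -2;7 4 11 2 0 0 -3.2;7 5.5 15 2 0 0 -4.4;7 7 19 2 0 0 -5.6;7 8.7 23 2 0 0 -6.43;7 9.7 25.62 2 0 0 -6.43;7 9.7 25.62 1 0 0 -6.43;7 9.7 25.62 0 0 0 -6.43;7 9.7 25.62 0 0 0 -6.43'
python3 -m pendant '7 0 0 -1 0 0 0;7 0 0 -2.5 0 0 0;7 0 0 -4 0 0 0;7 0 0 -4.8 0 0 0;7 0 0 -4.8 0 0 0;7 0 0 -4.8 0 0 0;7 0 0 -4.8 0 0 0;7 0 0 -4.8 0 0 0;7 0 0 -4.8 0 0 0;7 0 0 -4.8 0 0 0'
```

```text
clock: 7.1
ee_pos: [0.5822, 0.2912, 0.0937]
tool_rot: [-3.138, 0.004, 1.222]
wrist_force: [-0.6, 0.3, -0.7]
finger_gap: 0.797
grasp_force: 0.0
clock: 8.1
ee_pos: [0.5836, 0.2928, 0.049]
tool_rot: [3.141, -0.0, 1.223]
wrist_force: [-0.9, -0.7, -0.0]
finger_gap: 0.795
grasp_force: 0.0
```

```bash
python3 -m pendant '7 0 0 -0.2 0 0 0;7 0 0 -0.4 0 0 0;3.5 0 0 -0.4 0 0 0;3.5 0 0 -0.4 0 0 0;3.5 0 0 -0.4 0 0 0;3.5 0 0 -0.4 0 0 0;3.5 0 0 -0.4 0 0 0;3.5 0 0 -0.4 0 0 0;3.5 0 0 -0.4 0 0 0;3.5 0 0 -0.4 0 0 0' 15
```

```text
clock: 9.1
ee_pos: [0.5835, 0.2927, 0.0447]
tool_rot: [3.141, -0.0, 1.223]
wrist_force: [0.0, -0.4, 0.2]
finger_gap: 0.453
grasp_force: 15.0
```

```bash
python3 - <<'E'
from m import *
t=manip.read_camera("top");s=manip.read_camera("side")
cv2.imwrite("pics/t1.png",t);cv2.imwrite("pics/s1.png",s)
soaps(t,s,.052)
E
```

```text
top [398.2 232.9] mid [512.8 -38. ] rect [510.8 -35.6] [41.1 53.6] yaw_long 108.7
top [368.9 242.4] mid [488.3  35.6] rect [485.9  37.6] [37.9 56. ] yaw_long 108.7
top dot [148.4 188.6] [617.7 573.6]
top dot [365. 244.] [482.9  45.1]
top dot [190.6 344.5] [243.7 456.4]
side [341.6 211. ] mid [580.8 284. ] rect [576.  267.7] [78.4 36.9] yaw_long 73.8
side [342.3 283.7] mid [501.1  -1.1] rect [495.9 -11. ] [ 50.4 142.2] yaw_long 110.5
side dot [330.6 268.4] [485.2  42.9]
```

```bash
python3 -m pendant '3.5 0 0 2 0 0 0;3.5 -1 -1 4 0 0 0.8;3.5 -3 -4 4.5 0 0 2;3.5 -5 -7 4.5 0 0 3.2;3.5 -7 -10 4.5 0 0 4.4;3.5 -9 -13 4.5 0 0 5.4;3.5 -11 -16 4.5 0 0 6.43;3.5 -12.2 -18.24 4.5 0 0 6.43;3.5 -12.2 -18.24 4 0 0 6.43;3.5 -12.2 -18.24 3 0 0 6.43'
python3 -m pendant '3.5 0 0 -1 0 0 0;3.5 0 0 -1.8 0 0 0;3.5 0 0 -2.1 0 0 0;3.5 0 0 -2.1 0 0 0;3.5 0 0 -2.1 0 0 0;3.5 0 0 -2.1 0 0 0;3.5 0 0 -2.1 0 0 0;3.5 0 0 -2.1 0 0 0;3.5 0 0 -2.1 0 0 0;3.5 0 0 -2.1 0 0 0'
```

```text
clock: 10.2
ee_pos: [0.4621, 0.1104, 0.0753]
tool_rot: [3.139, 0.0, 1.895]
wrist_force: [0.4, -0.1, -0.2]
finger_gap: 0.46
grasp_force: 15.0
clock: 11.2
ee_pos: [0.4615, 0.1103, 0.0538]
tool_rot: [3.141, 0.0, 1.896]
wrist_force: [-0.5, -0.2, 0.2]
finger_gap: 0.458
grasp_force: 15.0
```

```bash
python3 -m pendant '3.5 0 0 -0.2 0 0 0;3.5 0 0 -0.3 0 0 0;3.5 0 0 -0.3 0 0 0;3.5 0 0 -0.3 0 0 0;3.5 0 0 -0.3 0 0 0;6 0 0 -0.3 0 0 0;6 0 0 -0.3 0 0 0;6 0 0 -0.3 0 0 0;6 0 0 1 0 0 0;6 0 0 4 0 0 0'
```

```text
clock: 12.2
ee_pos: [0.4598, 0.11, 0.092]
tool_rot: [-3.136, -0.001, 1.896]
wrist_force: [0.1, 0.1, -0.0]
finger_gap: 0.684
grasp_force: 0.0
```

```bash
cat > g.py <<'E'
from h import *
from scipy.spatial.transform import Rotation as Ro
a=np.radians(21); l=np.radians(23); gz=np.array([-np.sin(l)*np.cos(a),-np.sin(l)*np.sin(a),np.cos(l)])
top=np.array([.518,-.3205,.156])
ty=np.array([np.sin(a),-np.cos(a),0]); tz=-gz; RT=Ro.from_matrix(np.c_[np.cross(ty,tz),ty,tz])
grasp=top-.035*gz; tcp=grasp+.003*gz
E
python3 - <<'E'
from g import *
o=manip.observe(); R0=Ro.from_euler("xyz",o["tool_rot"])
print("det",np.linalg.det(RT.as_matrix()),"turn",(np.degrees((RT*R0.inv()).as_rotvec())/6).round(2),"rpy",RT.as_euler("xyz"))
for k in(.09,.0): print(k,((tcp+k*gz-o["ee_pos"])*100).round(2),tcp+k*gz)
E
```

```text
det 1.0000000000000002 turn [  3.8   -1.85 -14.4 ] rpy [ 3.14159265 -0.40142573  0.36651914]
0.09 [  3.7  -43.86  11.73] [ 0.49684282 -0.32862148  0.20938928]
0.0 [  6.99 -42.6    3.45] [ 0.52967293 -0.31601918  0.12654384]
```

```bash
python3 -m pendant '6 0 0 4 0 0 0;6 0 -4 8 0 0 -1.4;6 0 -8 11.7 0 0 -2.8;6 1 -12 11.7 0 0 -4.2;6 2 -17 11.7 0 0 -5.6;6 3 -22 11.7 0 0 -7;6 3.5 -27 11.7 0 0 -8.4;6 3.6 -32 11.7 0 0 -9.8;6 3.6 -37 11.7 0 0 -11.2;6 3.6 -41 11.7 0 0 -12.6'
python3 - <<'E'
from g import *
o=manip.observe(); R0=Ro.from_euler("xyz",o["tool_rot"])
print("turn",(np.degrees((RT*R0.inv()).as_rotvec())/6).round(2))
for k in(.09,.0): print(k,((tcp+k*gz-o["ee_pos"])*100).round(2),o["ee_pos"])
E
```

```text
clock: 13.2
ee_pos: [0.497, -0.3023, 0.2117]
tool_rot: [3.141, -0.0, 0.57]
wrist_force: [0.7, 1.5, 0.2]
finger_gap: 0.684
grasp_force: 0.0
turn [ 1.74 -3.42 -1.91]
0.09 [-0.01 -2.63 -0.23] [ 0.49697997 -0.30234581  0.2116544 ]
0.0 [ 3.27 -1.37 -8.51] [ 0.49697997 -0.30234581  0.2116544 ]
```

```bash
python3 -m pendant '6 0 -1 0 0.5 -1 -0.5;6 0 -2 0 1 -2 -1;6 0 -2.5 0 1.5 -3 -1.6;6 0 -2.5 0 1.74 -3.42 -1.91;6 0 -2.5 0 1.74 -3.42 -1.91;6 0 -2.5 0 1.74 -3.42 -1.91;6 0 -2.5 0 1.74 -3.42 -1.91;6 0 -2.5 0 1.74 -3.42 -1.91;6 0 -2.5 0 1.74 -3.42 -1.91;6 0 -2.5 0 1.74 -3.42 -1.91'
python3 - <<'E'
from g import *
o=manip.observe(); R0=Ro.from_euler("xyz",o["tool_rot"])
print("turn",(np.degrees((RT*R0.inv()).as_rotvec())/6).round(2))
for k in(.09,.0): print(k,((tcp+k*gz-o["ee_pos"])*100).round(2),o["ee_pos"])
t=manip.read_camera("top");s=manip.read_camera("side")
cv2.imwrite("pics/v2.png",np.hstack([cv2.resize(t[160:300,300:580],(400,200)),cv2.resize(s[230:430,250:510],(400,308))[:200]]) if 0 else np.vstack([cv2.resize(t[170:290,300:560],(600,277)),cv2.resize(s[270:420,300:580],(600,321))]))
E
```

```text
clock: 14.2
ee_pos: [0.4978, -0.3243, 0.2107]
tool_rot: [3.14, -0.401, 0.375]
wrist_force: [0.2, -0.4, 0.6]
finger_gap: 0.681
grasp_force: 0.0
turn [ 0.02  0.   -0.08]
0.09 [-0.1  -0.43 -0.13] [ 0.49779594 -0.32434252  0.21065769]
0.0 [ 3.19  0.83 -8.41] [ 0.49779594 -0.32434252  0.21065769]
```

View pics/v2.png

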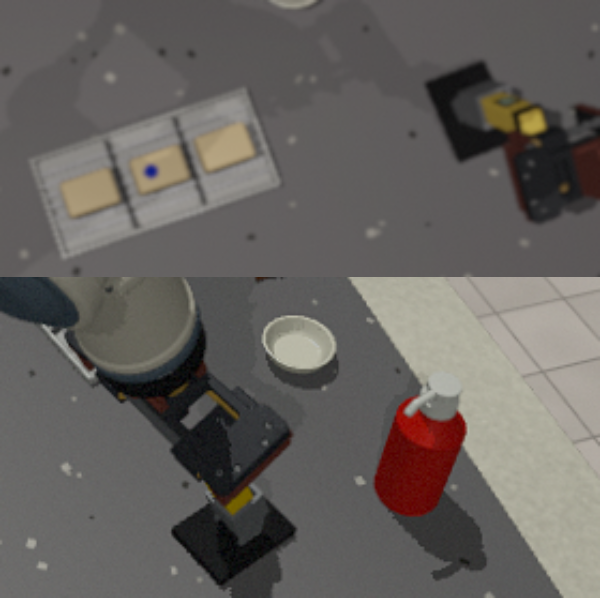

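```bash
python3 -m pendant '6 -0.1 -0.43 -0.13 0 0 -0.08;6 -0.1 -0.43 -0.13 0 0 -0.08;6 0.45 -0.22 -1.5 0 0 -0.08;6 1 -0.01 -2.9 0 0 -0.08;6 1.55 0.2 -4.3 0 0 -0.08;6 2.1 0.41 -5.65 0 0 -0.08;6 2.65 0.62 -7 0 0 -0.08;6 3.19 0.83 -8.41 0 0 -0.08;6 3.19 0.83 -8.41 0 0 -0.08;6 3.19 0.83 -8.41 0 0 -0.08'
python3 - <<'E'
from g import *
o=manip.observe();print(((tcp-o["ee_pos"])*100).round(2))
t=manip.read_camera("top");s=manip.read_camera("side")
cv2.imwrite("pics/v3.png",np.hstack([cv2.resize(t[170:270,470:570],(400,400),interpolation=2),cv2.resize(s[320:420,350:450],(400,400),interpolation=2)]))
E
```

```text
clock: 15.3
ee_pos: [0.5294, -0.3162, 0.1261]
tool_rot: [3.14, -0.401, 0.366]
wrist_force: [0.3, -0.5, 0.7]
finger_gap: 0.682
grasp_force: 0.0
[0.03 0.01 0.04]
```

View pics/v3.png

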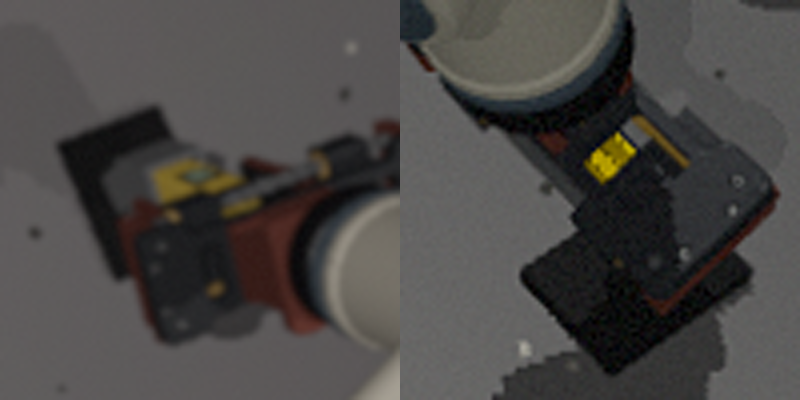

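```bash
python3 -m pendant '2 0 0 0 0 0 0;2 0 0 0 0 0 0;2 0 0 0 0 0 0;2 0 0 0 0 0 0;2 0 0 0 0 0 0;2 0 0 0 0 0 0;2 0 0 0 0 0 0;2 0 0 0 0 0 0;2 0 0 0 0 0 0;2 0 0 0 0 0 0' 30
```

```text
clock: 16.4
ee_pos: [0.5293, -0.3164, 0.1266]
tool_rot: [3.139, -0.401, 0.366]
wrist_force: [-0.5, -0.3, 1.6]
finger_gap: 0.295
grasp_force: 30.0
```

```bash
python3 -m pendant '2 -0.18 -0.07 0.46 0 0 0;2 -0.36 -0.14 0.92 0 0 0;2 -0.73 -0.28 1.84 0 0 0;2 -1.1 -0.42 2.76 0 0 0;2 -1.46 -0.56 3.68 0 0 0;2 -1.83 -0.7 4.6 0 0 0;2 -2.19 -0.84 5.52 0 0 0;2 -2.56 -0.98 6.44 0 0 0;2 -2.92 -1.12 7.36 0 0 0;2 -3.3 -1.26 8.3 0 0 0'
python3 - <<'E'
from g import *
o=manip.observe(); R0=Ro.from_euler("xyz",o["tool_rot"]); print(o["ee_pos"])
RV=Ro.from_euler("xyz",[np.pi,0,np.radians(21)])
print("turn upright",(np.degrees((RV*R0.inv()).as_rotvec())/6).round(2))
t=cv2.imread("pics/t1.png")
t=manip.read_camera("top");s=manip.read_camera("side");cv2.imwrite("pics/t4.png",t);cv2.imwrite("pics/s4.png",s)
from m import soaps
soaps(t,s,.052)
E
```

```text
clock: 17.4
ee_pos: [0.496, -0.3291, 0.2103]
tool_rot: [3.14, -0.401, 0.366]
wrist_force: [0.3, -0.3, -0.3]
finger_gap: 0.291
grasp_force: 30.0
[ 0.49599952 -0.32912294  0.21031473]
turn upright [-1.35  3.58  0.01]
top [396.9 233.4] mid [511.5 -34.7] rect [509.2 -33. ] [41.1 59.4] yaw_long 109.2
top [368.9 242.9] mid [487.3  35.4] rect [485.1  36.4] [40.2 56.9] yaw_long 108.8
top [338.5 253. ] mid [462.4 109.1] rect [460.8 109.5] [39.3 56.2] yaw_long 108.7
top dot [148.4 188.6] [617.7 573.6]
top dot [365.  243.8] [483.5  45.1]
top dot [190.8 344.4] [243.9 456. ]
```

```bash
python3 -m pendant '2 0 1.5 0.5 -0.3 0.8 0;2 0 5 0 -0.7 1.8 0;2 -0.3 9.5 0 -1 2.7 0;2 -0.5 14 0 -1.35 3.58 0.01;2 -0.7 18.5 0 -1.35 3.58 0.01;2 -0.9 23 0 -1.35 3.58 0.01;2 -1.1 27.5 0 -1.35 3.58 0.01;2 -1.2 32 -1 -1.35 3.58 0.01;2 -1.2 35.5 -2 -1.35 3.58 0.01;2 -1.2 37.4 -2.5 -1.35 3.58 0.01'
python3 -m pendant '2 0 0 0 0 0 0;2 0 0 0 0 0 0;2 0 0 0 0 0 0;2 0 0 0 0 0 0;2 0 0 0 0 0 0;2 0 0 0 0 0 0;2 0 0 0 0 0 0;2 0 0 0 0 0 0;2 0 0 0 0 0 0;2 0 0 0 0 0 0'
python3 - <<'E'
from h import *
t=manip.read_camera("top");s=manip.read_camera("side");cv2.imwrite("pics/t5.png",t);cv2.imwrite("pics/s5.png",s)
print(manip.observe()["ee_pos"],proj("side",[manip.observe()["ee_pos"]]))
p=[.484,.045,.1]
def crop(n,im,w):
    u,v=proj(n,[p])[0].astype(int); print(n,u-w,v-w); return cv2.resize(im[v-w:v+w,u-w:u+w],(400,400),interpolation=2)
cv2.imwrite("pics/v5.png",np.hstack([crop("top",t,50),crop("side",s,40)]))
E
```

```text
clock: 18.5
ee_pos: [0.4836, 0.0479, 0.1833]
tool_rot: [-3.14, 0.0, 0.37]
wrist_force: [-0.6, 0.0, -0.2]
finger_gap: 0.298
grasp_force: 30.0
clock: 19.5
ee_pos: [0.4843, 0.045, 0.1845]
tool_rot: [-3.141, -0.0, 0.367]
wrist_force: [0.8, -0.2, -0.9]
finger_gap: 0.295
grasp_force: 30.0
[0.48432563 0.04503901 0.18452513] [[329.80285625 225.474874  ]]
top 316 190
side 289 213
```

View pics/v5.png

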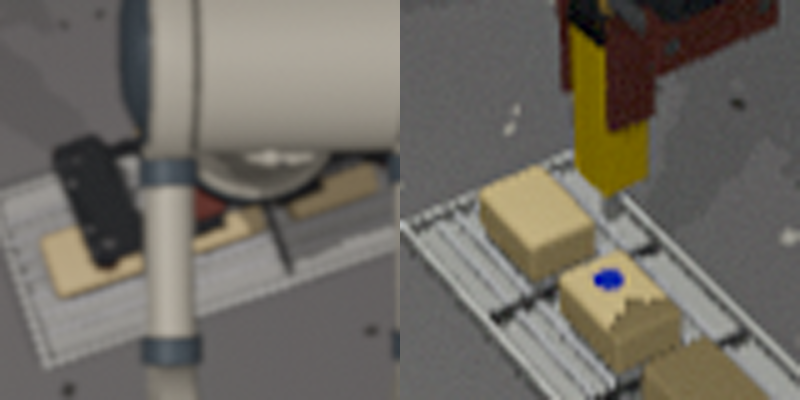

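```bash
python3 - <<'E'
from h import *
s=cv2.imread("pics/s5.png"); H,S,V=hsv(s)
m=((H>=20)&(H<=32)&(S>165)&(V>60)).astype(np.uint8)
for v in range(216,253,3):
    xs=np.nonzero(m[v,395-100:350])[0]+295; 
    if len(xs): print(v,xs.min(),xs.max(),end=" | ")
print()
x,y=.4843,.0450
for z in(.190,.15,.116,.09,.078,.052): print(z,proj("side",[[x,y,z]]).round(1))
# barrel lower corners expected, yaw 21, upright
a=np.radians(21)
for sx in(-1,1):
  for sy in(-1,1):
    o=np.array([[np.cos(a),-np.sin(a)],[np.sin(a),np.cos(a)]])@[13e-3*sx,13e-3*sy]
    print(sx,sy,proj("side",[[x+o[0],y+o[1],z] for z in(.2165,.1165)]).round(1).tolist())
print("dot px rays",plane("side",[(330.8,268.8)],.052))
b=masks(s)[1]; print([(c,plane("side",[c],.052)) for c,st,_ in blobs(b,8,40)])
E
```

```text
219 323 325 | 222 323 329 | 225 323 329 | 228 323 329 | 231 324 329 | 234 324 329 | 237 324 337 | 240 324 337 | 243 324 337 | 246 324 337 | 249 327 335 | 
0.19 [[329.8 223.6]]
0.15 [[329.9 237.2]]
0.116 [[329.9 248.2]]
0.09 [[330.  256.4]]
0.078 [[330.  260.1]]
0.052 [[330.  267.9]]
-1 -1 [[328.4, 219.1], [328.6, 253.1]]
-1 1 [[321.7, 213.5], [322.3, 247.3]]
1 -1 [[337.8, 215.0], [337.6, 248.9]]
1 1 [[331.1, 209.5], [331.2, 243.2]]
dot px rays [[0.48538008 0.04142067 0.052     ]]
[(array([330.57894737, 268.42105263]), array([[0.48519649, 0.04287876, 0.052     ]]))]
```

```bash
python3 -m pendant '2 -0.1 -0.1 -1 0 0 0;2 -0.1 -0.1 -2 0 0 0;2 -0.1 -0.1 -2.7 0 0 0;2 -0.1 -0.1 -3.2 0 0 0;2 -0.1 -0.1 -3.5 0 0 0;2 -0.1 -0.1 -3.5 0 0 0;2 -0.1 -0.1 -3.5 0 0 0;2 -0.1 -0.1 -3.5 0 0 0;2 -0.1 -0.1 -3.5 0 0 0;2 -0.1 -0.1 -3.5 0 0 0'
python3 - <<'E'
from h import *
s=manip.read_camera("side");cv2.imwrite("pics/s6.png",s)
o=manip.observe();print(o["ee_pos"],o["wrist_force"])
u,v=proj("side",[[.484,.045,.08]])[0].astype(int); w=30; print(u-w,v-w)
cv2.imwrite("pics/v6.png",cv2.resize(s[v-w:v+w,u-w:u+w],(480,480),interpolation=2))
E
```

```text
clock: 20.6
ee_pos: [0.4834, 0.044, 0.1498]
tool_rot: [-3.141, -0.001, 0.367]
wrist_force: [-0.5, -1.1, -1.3]
finger_gap: 0.298
grasp_force: 30.0
[0.48343096 0.04400066 0.14976364] [-0.36529845 -0.32385971 -1.01073024]
299 229
```

View pics/v6.png

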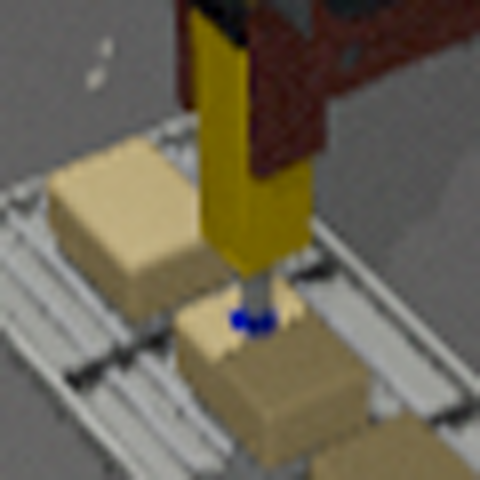

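```bash
python3 -m pendant '2 -0.1 0 -0.1 0 0 0;2 -0.1 0 -0.2 0 0 0;2 -0.1 0 -0.3 0 0 0;2 -0.1 0 -0.4 0 0 0;2 -0.1 0 -0.5 0 0 0;2 -0.1 0 -0.6 0 0 0;2 -0.1 0 -0.7 0 0 0;2 -0.1 0 -0.7 0 0 0;2 -0.1 0 -0.7 0 0 0;2 -0.1 0 -0.7 0 0 0'
```

```text
clock: 21.65
ee_pos: [0.4823, 0.044, 0.1427]
tool_rot: [-3.141, -0.001, 0.367]
wrist_force: [-0.8, 0.1, 0.2]
finger_gap: 0.296
grasp_force: 30.0
```

```bash
python3 -m pendant '2 0 0 -0.1 0 0 0;2 0 0 -0.2 0 0 0;2 0 0 -0.3 0 0 0;2 0 0 -0.4 0 0 0;2 0 0 -0.5 0 0 0;2 0 0 -0.5 0 0 0;2 0 0 -0.5 0 0 0;2 0 0 -0.5 0 0 0;2 0 0 -0.5 0 0 0;2 0 0 -0.5 0 0 0'
cat > f.py <<'E'
from h import *
F=[]
for i in range(12):
    s=manip.read_camera("side"); o=manip.observe(); F.append(o["wrist_force"])
F=np.array(F);print(o["clock"],o["ee_pos"],F.mean(0).round(2),F.std(0).round(2));cv2.imwrite("pics/s7.png",s)
E
python3 f.py
```

```text
clock: 22.65
ee_pos: [0.4824, 0.044, 0.1376]
tool_rot: [-3.141, -0.001, 0.367]
wrist_force: [-0.1, -0.1, 1.6]
finger_gap: 0.294
grasp_force: 30.0
23.25 [0.48237828 0.04401138 0.13755595] [-0.29  0.33  2.46] [0.56 0.59 0.53]
```

```bash
python3 - <<'E'
from h import *
s=cv2.imread("pics/s7.png")
u,v=proj("side",[[.484,.045,.08]])[0].astype(int); w=30; print(u-w,v-w)
cv2.imwrite("pics/v7.png",cv2.resize(s[v-w:v+w,u-w:u+w],(480,480),interpolation=2))
E
```

```text
299 229
```

View pics/v7.png

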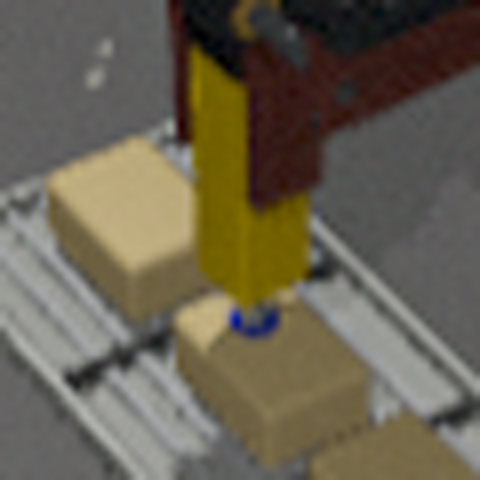

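The plunger tip at crop pixel (254,315) sits inside the blue dot ring. The barrel is upright, the spring is pressed by roughly half, and the soaps have not moved.

```bash
python3 -c "
from workcell import manip
print(manip.finish_job())"
```

```text
the job is handed in; nothing more can be done
None
```

The job is handed in at about 23 s: all three soaps lie in the row, and the gauge is held upright on the blue dot at about 3.4 N, spring tip roughly 7.5 mm in (both estimated from the wrist force); no verdict was returned.

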